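# Push a casting home in the drilling jig and swing the clamp over it

### The job

Push the aluminium casting along the bench, without lifting it, until it sits flush against both green stops of the jig: the long back fence and the short end stop. Then push the red clamp arm round until it lies fully home over the casting. Leave the other things on the bench where they are, and finish clear of everything.

Things in the scene. Friction and masses are not known exactly. Their poses are not given: they have to be found in the camera images.
- casting: Loose silver casting, 0.3-0.65 kg. Solid base 70 mm (its x) by 100 mm (its y), 28 mm high, upright sides; a dome of 32 mm radius on its middle and a spout with a dark mouth, 60 mm high in all. Origin: centre of the underside, z up. Starts on the bench (z = 0) right of the seat (jig -y) and short of the fence (jig -x), turned up to 0.35 rad from the jig. A few newtons slide it.
- jig: Green jig fixed to the bench, place and yaw vary. Origin: inside corner of the two stops, at bench height; x away from the robot (turned up to 0.18 rad), y left. Stops are bars 24 mm high, 16 mm thick. Back fence: working face at jig x = 0, from y = -280 to +40 mm. End stop: working face at jig y = 0, x = -85 mm to 0. The casting goes in the corner at x < 0, y < 0, 100 mm side on the fence.
- seat (a point): Where the casting's origin is when it is flush against both stops: on the bench at (-35, -50) mm in the jig's frame; same axes as the jig.
- clamp_pivot (a point): Vertical hinge axis of the red clamp arm, at (-35, +60) mm in the jig's frame, at the height of the arm's top face, 80 mm above the bench. The steel post under it is 24 mm across, on a foot 50 mm square and 14 mm high; the hinge cap reaches 90 mm above the bench.
- clamp_peg (a point): Middle of the black upright peg at the free end of the clamp arm, 110 mm from the pivot: 16 mm diameter, 80 to 120 mm above the bench, this point at 100 mm. The red arm under it is 26 mm wide, 70 to 80 mm above the bench; its rubber pad passes 5 mm above the casting's dome.
- clamp (a joint): Angle of the clamp arm, counter-clockwise from above positive. 0: it points from the pivot along the jig's -x (to the robot). 1.571: fully home at its stop, pointing along the jig's -y, the peg above the seat. Starts open, -0.55 to 0.1. Friction holds it where it is left; about 2 N at the peg moves it.
- cup_left: Loose round aluminium cup casting, 66 mm across, 52 mm high, left of the jig. Bystander. Origin at the centre of its underside.
- cup_right: Loose round aluminium cup casting, 66 mm across, 52 mm high, at the right of the bench. Bystander. Origin at the centre of its underside.
- bushing: Loose brass ring, 40 mm across, 30 mm high, standing behind the fence. Bystander. Origin at the centre of its underside.
- wrench: Loose steel wrench lying at the left. Bystander.
- brush: Loose brush lying at the right. Bystander.
- can: Loose can, 66 mm across, 110 mm high, at the right. Bystander. Origin at the centre of its underside.
Mind the look-alikes: they are no part of the job. Leave any brown or purple look-alike of the casting alone.

How it is judged:
On the way, in this order (a step that is already met when the one before it is completed fails the run):
1. the casting is flush against both stops, the clamp still open (x of casting in the frame of seat between -0.003 and 0.003 m and y of casting in the frame of seat between -0.003 and 0.003 m and angle between the y axis of casting and the y axis of jig, either way round below 0.035 rad and value of joint clamp below 1.3 rad), for 0.2 s.
2. the clamp arm is fully home over the casting (value of joint clamp above 1.47 rad), for 0.2 s.
At the end, for the whole second after the job is handed in: The casting rests on the bench within 3 mm of its seat along both of the jig's axes and within 0.035 rad (2 degrees) of square, and the clamp angle is above 1.47 rad (x of casting in the frame of seat between -0.003 and 0.003 m and y of casting in the frame of seat between -0.003 and 0.003 m and angle between the y axis of casting and the y axis of jig, either way round below 0.035 rad and value of joint clamp above 1.47 rad and linear speed of casting below 0.01 m/s and height (world z) of casting below 0.004 m); the robot touches nothing.
It fails at once if the casting is lifted (10 mm) or tipped (height (world z) of casting above 0.01 m or angle between casting's own z axis and vertical above 0.2 rad).
It fails at once if a bystander is moved more than 30 mm (distance of any of cup_left, cup_right, bushing, wrench, brush, can from where it was at the start of the episode above 0.03 m).
It also fails if it takes over 64 s, if anything falls off the work surface, if the arm or the gripper's body presses on something with over 40 N, if the wrist force passes 120 N, or if a joint passes its speed limit or range.

### The arm

A 6-joint arm with a two-finger parallel gripper is mounted at the origin on the work surface. World frame = base frame: x ahead of the robot, y to its left, z up, the work surface at z = 0. Lengths are in m, angles in rad, forces in N, time in s.
With the tool pointing down it reaches from about 0.375 to 0.825 m from the base axis. Payload 5.5 kg.
Tool frame: the origin (TCP) lies at the very end of the fingers, on their centre line; the grasp point (between the pads) lies 19 mm behind it; z points along the fingers, y is the line along which they close (so a half turn about z gives the same grasp; the last joint's range is limited). The gripper opens to 85 mm and grips with 20 to 120 N. Pads are 22 mm wide; open, the fingers measure 114 mm over their backs; the gripper's body (76 mm by 85 mm) begins 54 mm behind the grasp point. The pads swing forward as they close: fully open they stand 13 mm farther back than shut.
Start: joints at [-1.153, 0.314, -0.047, 1.21, 0, 1.571], TCP at [0.243, -0.548, 0.196] pointing down, gripper open.
Joint ranges: [-2.67, 2.67], [-0.69, 1.73], [-1.03, 1.25], [-2.08, 2.16], [-1.42, 1.45], [-3.14, 3.14]. Speed limits (rad/s): [2.39, 2.39, 3.01, 3.14, 3.14, 3.14].

### API

Orientations are given as a unit quaternion [x, y, z, w].
In Python, from cell import r, cams, finish_job gives the robot as it stands.
- The arm moves only by the tool carry_out, never from a script. Its argument "series" is a list of rows, each a list of 7 numbers: the shift along the world's x, y, z in mm, then the turn, a rotation vector about the world's x, y, z in rad, then the closure, from 0 (fully open) to 1 (shut). In form: [[tx, ty, tz, ax, ay, az, grip], ...]. A call has 1 to 10 rows; each row shifts and turns the commanded pose from where the row before left it; what a row does not reach is not made up. A row lasts 1/10 s, in which the tool goes at most 50 mm and 8.59 degrees, less where a joint would pass 70% of its speed; a pose out of reach is approached as far as the arm can. A call with a gripper value outside its range is refused whole. The fingers move at their own pace and stop on an object; "squeeze" is the grip in N (left out, the last holds). Time passes only in rows, so rows that do not move let the fingers close. It gives the time, the measured TCP pose, the force, the opening and the grip force at its end, in the units of the state.
- r.observe(): the state, without advancing time (a new reading comes with each control period).
- cams.grab_frame(name): name is "scene" or "side" or "wrist"; returns a dict with "pixels" (480x640x3 uint8, red, green, blue), "depth" (480x640 float32, m along the optical axis (not along the pixel's ray), 0 where there is no reading), "fx", "fy", "cx", "cy" (pixels), "world_from_camera" (4x4, takes a point from camera to world coordinates). Camera axes: x right, y down, z forward; pixel columns grow to the right and rows downward; lengths in m; the calibration is good to about 2 mm. A picture is of the moment at which its call begins.
- finish_job(): hands the job in; it is judged then, once.
The state is a dict: "time_s": time; "joints": joint angles; "qd": joint speeds; "joint_efforts": joint torques, N m; "tool_pos": TCP position; "orientation": TCP orientation; "wrist_force": force on the tool from outside, world axes, zero at the start; "wrist_torque": the same for the moment, N m; "grip_width": finger opening in m; "gripper_force": force on a finger pad.
Only numpy, scipy, OpenCV 4.12 (cv2) and the standard library are available. Lean on these libraries where they do the work, as an engineer would, in place of code of your own. Each camera call takes 0.05 s, during which the arm holds its last target. There are 200 camera calls.

## Working session

There is one attempt and no reset: what is moved stays moved. The work goes in short steps, Python scripts to look and compute and a tool call to move; the robot and the scene stay as the last step left them, time stands still between calls to the robot, and variables do not carry over. Pictures are saved under pics/ and viewed, at most 10 in all, crops included, and the job is handed in when it is done.

Besides the shell and the picture viewer there is one more tool, called after "Call:" as name(argument=value, ...) on one line, values as JSON. carry_out: Moves the arm, as the interface text tells. Its arguments: {"type":"object","properties":{"series":{"type":"array","items":{"type":"array","items":{"type":"number"}}},"squeeze":{"type":"number"}},"required":["series"]}

```bash
mkdir -p pics; cat > h.py <<'E'
import numpy as np,cv2
from cell import r,cams,finish_job
def grab(n,f):
    g=cams.grab_frame(n); cv2.imwrite(f'pics/{f}.png',g['pixels'][:,:,::-1]); np.savez(f'pics/{f}.npz',**g); return g
def world(g):
    v,u=np.mgrid[:480,:640]; d=g['depth']
    P=np.stack([(u-g['cx'])/g['fx']*d,(v-g['cy'])/g['fy']*d,d],-1)
    T=np.array(g['world_from_camera']); return P@T[:3,:3].T+T[:3,3]
E
python3 - <<'E'
from h import *
for n in('scene','side'):
    g=grab(n,n+'0'); print(n,np.round(g['world_from_camera'],3).tolist(),g['fx'])
print(r.observe())
E
```

```text
scene [[-0.333, 0.556, -0.761, 1.629], [0.943, 0.183, -0.279, 0.331], [-0.016, -0.811, -0.586, 0.903], [0.0, 0.0, 0.0, 1.0]] 571.056716957967
side [[-0.999, -0.041, 0.031, 0.537], [-0.05, 0.707, -0.705, 0.775], [0.007, -0.706, -0.708, 0.908], [0.0, 0.0, 0.0, 1.0]] 459.24070327290207
{'time_s': 0.1, 'joints': array([-1.15299978e+00,  3.14162631e-01, -4.79826336e-02,  1.21017291e+00,
        1.37949989e-05,  1.57082518e+00]), 'qd': array([-0.00027528, -0.0010859 ,  0.00305765,  0.00043674, -0.00064346,
       -0.0003993 ]), 'joint_efforts': array([ 9.57189441e-04, -5.40764523e+01,  3.40542412e+01,  1.11359250e-02,
        3.10006817e-05, -1.33506211e-05]), 'tool_pos': array([ 0.24322418, -0.54787334,  0.19531486]), 'orientation': array([ 9.78262697e-01,  2.07368070e-01, -1.51065405e-04, -7.45810015e-04]), 'wrist_force': array([-0.52504298, -0.13243186, -0.6306531 ]), 'wrist_torque': array([ 0.02515808, -0.01497551,  0.07957269]), 'gripper_force': 0.0, 'grip_width': 0.08569937737937432}
```

View pics/scene0.png

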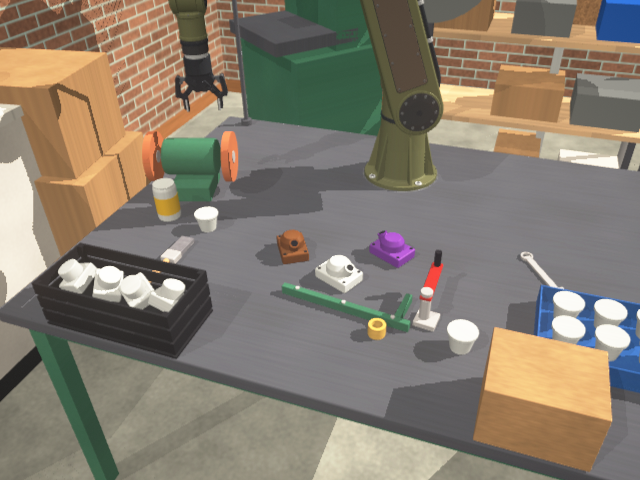

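View pics/side0.png

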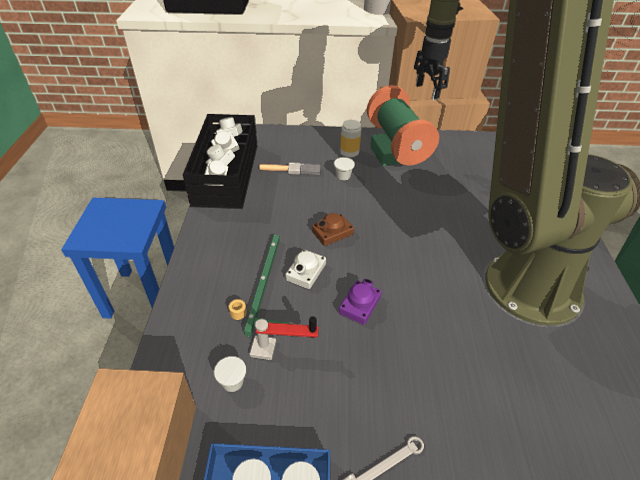

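The white/silver casting is at scene (339,270) and side (306,268). The brown casting is at scene (292,245) and the purple at (392,247). The fence runs from scene (285,290) to (408,323), and the red arm's peg is at (438,258). Next I'll fit poses from the depth cloud.

```bash
cat > m.py <<'E'
from h import *
import sys
def cloud(names):
    Ps=[];Cs=[]
    for n in names:
        g=dict(np.load(f'pics/{n}.npz')); W=world(g); m=(g['depth']>0)
        Ps.append(W[m]);Cs.append(g['pixels'][m])
    return np.concatenate(Ps),np.concatenate(Cs)
def bev(P,C,f,x0=.3,x1=.85,y0=-.4,y1=.3,s=1000):
    H=int((x1-x0)*s);Wd=int((y1-y0)*s); im=np.zeros((H,Wd,3),np.uint8)
    m=(P[:,0]>x0)&(P[:,0]<x1)&(P[:,1]>y0)&(P[:,1]<y1)&(P[:,2]<.15)
    P=P[m];C=C[m];o=np.argsort(P[:,2]);P=P[o];C=C[o]
    r_=((x1-P[:,0])*s).astype(int).clip(0,H-1);c=((y1-P[:,1])*s).astype(int).clip(0,Wd-1)
    for dr in(0,1):
        for dc in (0,1): im[(r_+dr).clip(0,H-1),(c+dc).clip(0,Wd-1)]=C[:,::-1]
    cv2.imwrite(f'pics/{f}.png',im)
E
python3 - <<'E'
from m import *
P,C=cloud(['scene0','side0']); bev(P,C,'bev0')
for n in('scene0','side0'):
    P,C=cloud([n]);C=C.astype(int)
    roi=(P[:,0]>.3)&(P[:,0]<.9)&(abs(P[:,1])<.4)
    t=roi&(abs(P[:,2])<.01); print(n,'bench z',np.median(P[t,2]))
    g=roi&(C[:,1]>C[:,0]*1.5)&(C[:,1]>C[:,2]*1.2)&(P[:,2]>.018)&(P[:,2]<.03)
    print('green',g.sum(),P[g].min(0),P[g].max(0))
    rd=roi&(C[:,0]>150)&(C[:,1]<60)&(C[:,2]<60)&(P[:,2]>.06)
    print('red',rd.sum(),P[rd].min(0),P[rd].max(0),P[rd].mean(0))
    ml=(P[:,2]>.02)&roi&(C.min(1)>120)
    q=P[ml]; 
    import scipy.ndimage as nd
    k=np.zeros((600,800),int);np.add.at(k,(((q[:,0]-.3)*1000).astype(int),((q[:,1]+.4)*1000).astype(int)),1)
    l,nn=nd.label(nd.binary_dilation(k>0,iterations=4))
    li=l[((q[:,0]-.3)*1000).astype(int),((q[:,1]+.4)*1000).astype(int)]
    for i in range(1,nn+1):
        a=q[li==i]
        if len(a)>60: print(len(a),a.min(0).round(3),a.max(0).round(3))
E
```

```text
scene0 bench z 0.0013734241409272263
green 775 [ 0.61342914 -0.12814396  0.01815906] [0.71317259 0.186946   0.02999011]
red 25 [0.55078468 0.20027105 0.07197493] [0.67887103 0.22299039 0.08403694] [0.62772583 0.21078802 0.0784115 ]
872 [ 0.55  -0.076  0.02 ] [0.632 0.039 0.066]
300 [0.642 0.197 0.021] [0.678 0.225 0.095]
757 [0.686 0.27  0.02 ] [0.754 0.334 0.06 ]
1008 [0.783 0.361 0.137] [0.9   0.4   0.146]
713 [ 0.822 -0.4    0.064] [ 0.9   -0.351  0.135]
782 [ 0.829 -0.345  0.082] [ 0.898 -0.277  0.136]
side0 bench z -0.00046426767613116926
green 612 [ 0.61634464 -0.12979927  0.01824901] [0.71139488 0.18831002 0.02756388]
red 250 [0.54328886 0.19935845 0.07225038] [0.67344784 0.22914719 0.08467828] [0.60341359 0.21585084 0.07865969]
759 [ 0.531 -0.062  0.02 ] [0.629 0.04  0.062]
239 [0.65  0.199 0.02 ] [0.676 0.227 0.092]
798 [0.687 0.271 0.021] [0.752 0.337 0.056]
330 [ 0.821 -0.4    0.08 ] [ 0.9   -0.357  0.133]
263 [ 0.83  -0.339  0.071] [ 0.89  -0.272  0.133]
```

View pics/bev0.png

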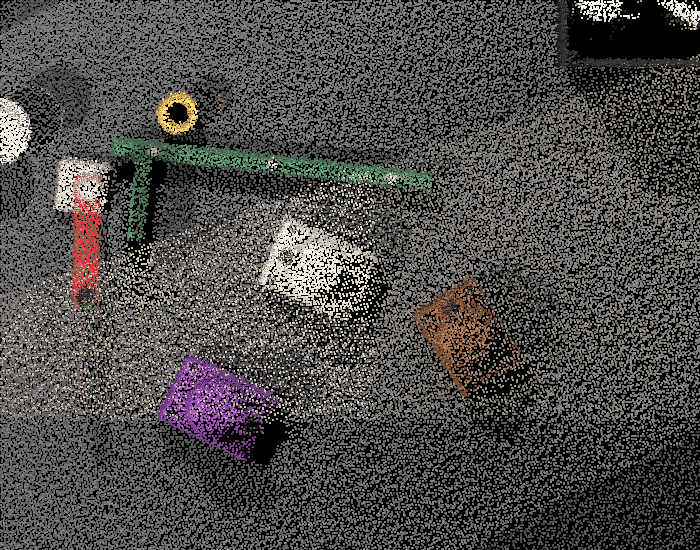

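```bash
cat > fit.py <<'E'
from m import *
from scipy.optimize import minimize
def sd(p,b): # signed dist to rectangle b=(x0,x1,y0,y1)
    dx=np.maximum(b[0]-p[:,0],p[:,0]-b[1]);dy=np.maximum(b[2]-p[:,1],p[:,1]-b[3])
    return np.maximum(dx,dy)
def loc(P,q):
    c,s=np.cos(q[2]),np.sin(q[2]); d=P[:,:2]-q[:2]; return np.c_[c*d[:,0]+s*d[:,1],-s*d[:,0]+c*d[:,1]]
def jig(names):
    P,C=cloud(names);C=C.astype(int)
    m=(P[:,0]>.4)&(P[:,0]<.8)&(abs(P[:,1])<.3)&(C[:,1]>C[:,0]*1.5)&(C[:,1]>C[:,2]*1.2)&(P[:,2]>.012)&(P[:,2]<.03)
    G=P[m]
    def f(q):
        p=loc(G,q);d=np.minimum(sd(p,(0,.016,-.28,.04)),sd(p,(-.085,0,0,.016)))
        return np.mean(np.minimum(np.maximum(d,0),.01)**2)*1e6+ 0
    best=None
    for a in(-.18,-.12,-.06,0): 
        o=minimize(f,[.70,.147,a],method='Nelder-Mead',options=dict(xatol=1e-5,fatol=1e-5,maxiter=3000,initial_simplex=np.array([[.70,.147,a],[.72,.147,a],[.7,.167,a],[.7,.147,a+.05]])))
        if best is None or o.fun<best.fun:best=o
    p=loc(G,best.x);k=p[:,1]<-.02
    print('jig',best.x.round(4),best.fun,'fence x pct',np.percentile(p[k,0],[2,50,98]).round(4),'y',np.percentile(p[:,1],[1,99]).round(4)); return best.x
def casting(names,box,j):
    P,C=cloud(names);C=C.astype(int)
    m=(P[:,0]>box[0])&(P[:,0]<box[1])&(P[:,1]>box[2])&(P[:,1]<box[3])&(C.min(1)>90)&(C.max(1)-C.min(1)<50)&(P[:,2]>.01)&(P[:,2]<.034)
    G=P[m]; c0=np.median(G,0)[:2]
    def f(q):
        d=sd(loc(G,q),(-.035,.035,-.05,.05))
        # points should be inside, and those on side walls (z<.022) on boundary
        w=G[:,2]<.022
        return (np.mean(np.minimum(np.maximum(d,0),.01)**2)+np.mean(np.minimum(abs(d[w]),.008)**2))*1e6
    best=None
    for a in np.arange(-.7,.4,.15):
        o=minimize(f,[*c0,a],method='Nelder-Mead',options=dict(xatol=1e-5,fatol=1e-5,maxiter=3000,initial_simplex=np.array([[*c0,a],[c0[0]+.02,c0[1],a],[c0[0],c0[1]+.02,a],[*c0,a+.08]])))
        if best is None or o.fun<best.fun:best=o
    q=best.x; print('cast',len(G),q.round(4),best.fun,'in jig mm',(loc(q[None,:2],j)*1000).round(1),'yaw rel',round(q[2]-j[2],3)); return q
E
python3 - <<'E'
from fit import *
from scipy.spatial.transform import Rotation as R
for n in(['scene0'],['side0'],['scene0','side0']):
    j=jig(n); casting(n,(.5,.66,-.1,.06),j)
P,C=cloud(['scene0','side0']);C=C.astype(int)
m=(P[:,0]>.45)&(P[:,0]<.65)&(P[:,1]>.15)&(P[:,1]<.28)&(P[:,2]>.085)&(P[:,2]<.125)&(C.max(1)<80)
print('peg',P[m].mean(0),m.sum(),'in jig',loc(P[m].mean(0)[None],j))
c,s=np.cos(j[2]),np.sin(j[2])
for nm,a in(('pivot',(-.035,.06)),('seat',(-.035,-.05))): print(nm,j[0]+c*a[0]-s*a[1],j[1]+s*a[0]+c*a[1])
o=r.observe();print(R.from_quat(o['orientation']).as_matrix().round(3))
E
```

```text
jig [ 0.693   0.149  -0.1064] 0.030578909148581766 fence x pct [0.0006 0.0107 0.0159] y [-0.2753  0.0369]
cast 576 [ 0.5789 -0.0193 -0.4178] 2.961711637631496 in jig mm [[ -95.6 -179.5]] yaw rel -0.311
jig [ 0.6913  0.1495 -0.1113] 0.008718834044976857 fence x pct [-0.0001  0.0064  0.0156] y [-0.2724  0.0393]
cast 475 [ 0.5799 -0.0179 -0.4097] 1.51893239603683 in jig mm [[ -92.1 -178.7]] yaw rel -0.298
jig [ 0.6919  0.1496 -0.1089] 0.0942018162271112 fence x pct [-0.0009  0.0097  0.0169] y [-0.2747  0.0384]
cast 1051 [ 0.5794 -0.0184 -0.4145] 2.8002222159901633 in jig mm [[ -93.6 -179.3]] yaw rel -0.306
peg [0.55548172 0.21692902 0.10735484] 200 in jig [[-0.14291498  0.05210565]]
pivot 0.663615574271283 0.21305155655177116
seat 0.6516639616162894 0.1037027616112461
[[ 0.914  0.406 -0.001]
 [ 0.406 -0.914  0.001]
 [ 0.    -0.002 -1.   ]]
```

```bash
python3 - <<'E'
from m import *
P,C=cloud(['scene0','side0'])
for x in np.arange(.1,.6,.08):
    print(round(x,2),[(round(y,2),round(float(np.percentile(P[m,2],99)),2)) for y in np.arange(-.7,0,.1) for m in [(P[:,0]>x)&(P[:,0]<x+.08)&(P[:,1]>y)&(P[:,1]<y+.1)] if m.sum()>5])
E
```

```text
0.1 [(np.float64(-0.7), 0.0), (np.float64(-0.6), 0.01), (np.float64(-0.5), 0.01), (np.float64(-0.4), 0.01), (np.float64(-0.3), 0.01), (np.float64(-0.2), 0.01), (np.float64(-0.1), 0.67)]
0.18 [(np.float64(-0.7), 0.35), (np.float64(-0.6), 0.53), (np.float64(-0.5), 0.53), (np.float64(-0.4), 0.01), (np.float64(-0.3), 0.01), (np.float64(-0.2), 0.01), (np.float64(-0.1), 0.66)]
0.26 [(np.float64(-0.7), 0.34), (np.float64(-0.6), 0.56), (np.float64(-0.5), 0.19), (np.float64(-0.4), 0.01), (np.float64(-0.3), 0.01), (np.float64(-0.2), 0.01), (np.float64(-0.1), 0.01)]
0.34 [(np.float64(-0.7), 0.19), (np.float64(-0.6), 0.15), (np.float64(-0.5), 0.03), (np.float64(-0.4), 0.01), (np.float64(-0.3), 0.01), (np.float64(-0.2), 0.01), (np.float64(-0.1), 0.01)]
0.42 [(np.float64(-0.7), 0.11), (np.float64(-0.6), 0.11), (np.float64(-0.5), 0.06), (np.float64(-0.4), 0.01), (np.float64(-0.3), 0.03), (np.float64(-0.2), 0.06), (np.float64(-0.1), 0.01)]
0.5 [(np.float64(-0.7), 0.01), (np.float64(-0.6), 0.01), (np.float64(-0.5), 0.05), (np.float64(-0.4), 0.01), (np.float64(-0.3), 0.02), (np.float64(-0.2), 0.06), (np.float64(-0.1), 0.06)]
0.58 [(np.float64(-0.7), 0.01), (np.float64(-0.6), 0.01), (np.float64(-0.5), 0.02), (np.float64(-0.4), 0.01), (np.float64(-0.3), 0.01), (np.float64(-0.2), 0.01), (np.float64(-0.1), 0.06)]
```

Call:
carry_out(series=[[0,0,40,0,0,0.14,0.4],[20,0,40,0,0,0.14,0.4],[40,0,10,0,0,0.14,0.4],[45,0,0,0,0,0.14,0.4],[45,0,0,0,0,0.14,0.4],[45,0,0,0,0,0.14,0.4]])

```text
time_s: 0.7
tool_pos: [0.4399, -0.5482, 0.2859]
orientation: [0.807, 0.59, -0.0, -0.0]
wrist_force: [-0.3, -0.8, -0.4]
grip_width: 0.0512
gripper_force: 0.0
```

Call:
carry_out(series=[[10,40,0,0,0,0.14,0.4],[10,45,0,0,0,0.14,0.4],[10,45,0,0,0,0.14,0.4],[10,45,0,0,0,0.14,0.4],[10,45,0,0,0,0.14,0.4],[10,45,0,0,0,0.14,0.4],[0,45,0,0,0,0.14,0.4],[0,45,0,0,0,0.14,0.4],[0,45,0,0,0,0.14,0.4],[0,45,0,0,0,0.14,0.4]])

```text
time_s: 1.7
tool_pos: [0.4979, -0.1016, 0.2858]
orientation: [0.237, 0.972, 0.0, -0.0]
wrist_force: [0.7, 0.6, 1.1]
grip_width: 0.0512
gripper_force: 0.0
```

Call:
carry_out(series=[[0,45,0,0,0,0.14,0.4],[0,45,-30,0,0,0.14,0.4],[0,2,-45,0,0,0.095,0.4],[0,0,-45,0,0,0,0.4],[0,0,-45,0,0,0,0.4],[0,0,0,0,0,0,0.4]])

```text
time_s: 2.3
tool_pos: [0.4927, -0.0144, 0.1177]
orientation: [0.054, 0.999, -0.0, -0.006]
wrist_force: [-1.2, -0.4, 0.2]
grip_width: 0.051
gripper_force: 0.0
```

```bash
python3 - <<'E'
from h import *
o=r.observe();print(o['joints'].round(3),o['tool_pos'],o['orientation'])
from scipy.spatial.transform import Rotation as R
print(R.from_quat(o['orientation']).as_matrix().round(3))
grab('side','s1')
E
```

```text
[-0.029  0.172 -0.414  0.996 -0.     0.079] [ 0.49268592 -0.01436929  0.11765952] [ 5.41301949e-02  9.98517642e-01 -1.45935013e-04 -5.69384587e-03]
[[-0.994  0.108 -0.011]
 [ 0.108  0.994  0.   ]
 [ 0.011 -0.001 -1.   ]]
```

View pics/s1.png

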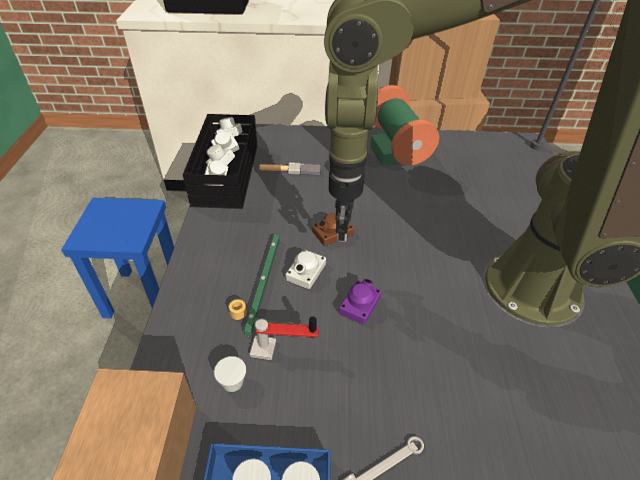

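The gripper sits between the purple casting at (360,300) and the brown one at (332,228), aligned with the fence behind the casting at (306,268). Lowering and pushing toward the fence.

Call:
carry_out(series=[[0,0,-35,0,0,0,0.4],[0,0,-35,0,0,0,0.4],[0,0,-30,0,0,0,0.4],[0,0,-10,0,0,0,0.4],[0,0,0,0,0,0,0.4],[0,0,0,0,0,0,0.4]])

```text
time_s: 2.95
tool_pos: [0.5005, -0.015, 0.0155]
orientation: [0.054, 0.999, 0.0, 0.001]
wrist_force: [-0.0, 0.2, 1.2]
grip_width: 0.0514
gripper_force: 0.0
```

Call:
carry_out(series=[[8,-1,0,0,0,0,0.4],[8,-1,0,0,0,0,0.4],[6,-0.6,0,0,0,0,0.4],[6,-0.6,0,0,0,0,0.4],[6,-0.6,0,0,0,0,0.4],[6,-0.6,0,0,0,0,0.4],[6,-0.6,0,0,0,0,0.4],[6,-0.6,0,0,0,0,0.4],[6,-0.6,0,0,0,0,0.4],[0,0,0,0,0,0,0.4]])

```text
time_s: 3.95
tool_pos: [0.5572, -0.0209, 0.0133]
orientation: [0.054, 0.999, 0.0, 0.0]
wrist_force: [0.4, 0.2, -0.1]
grip_width: 0.0517
gripper_force: 0.1
```

```bash
python3 - <<'E'
from fit import *
o=r.observe();print(o['tool_pos'],o['wrist_force'])
grab('scene','c2')
j=np.array([.692,.1495,-.109]);print(loc(o['tool_pos'][None],j))
casting(['c2'],(.54,.70,-.1,.06),j)
E
```

```text
[ 0.55720947 -0.02094405  0.0133352 ] [ 0.38246401  0.15299025 -0.09203916]
[[-0.11544896 -0.18409562]]
cast 648 [ 0.5803 -0.0194 -0.4324] 16.263252837931347 in jig mm [[ -92.7 -180.1]] yaw rel -0.323
```

View pics/c2.png

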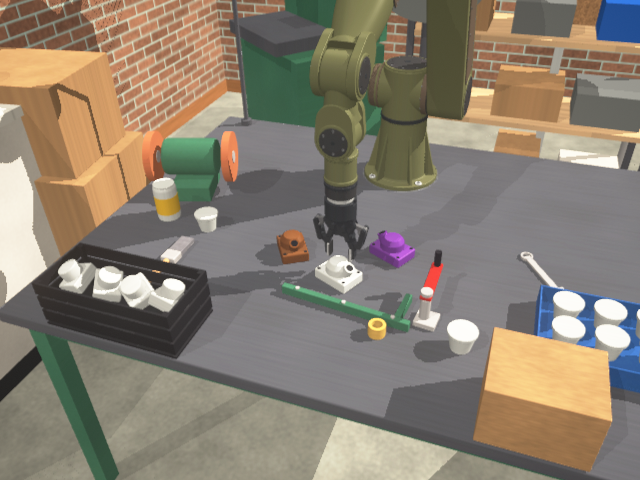

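```bash
python3 - <<'E'
from h import *
a=cv2.imread('pics/scene0.png')[190:320,270:400];b=cv2.imread('pics/c2.png')[190:320,270:400]
cv2.imwrite('pics/cmp.png',cv2.resize(np.hstack([a,b]),None,fx=3,fy=3,interpolation=cv2.INTER_CUBIC))
E
```

```text
(no output)
```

View pics/cmp.png

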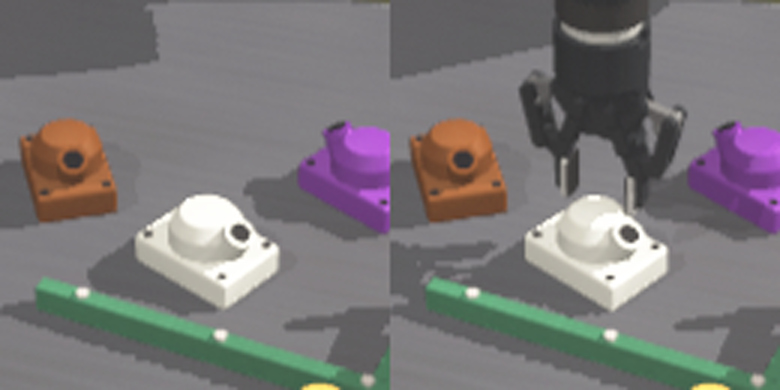

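The casting (right crop, corners at (526,240) and (612,308)) has hardly moved. The fingers stand at its rear edge. I'll measure the finger tips.

```bash
python3 - <<'E'
from fit import *
j=np.array([.692,.1495,-.109])
g=dict(np.load('pics/c2.npz'));W=world(g)
for u in (327,329,331,350,352,354):
    for v in (248,252,254,256,258,260): 
        w=W[v,u];print(u,v,g['pixels'][v,u],w.round(3),(loc(w[None],j)[0]*1000).round(0))
E
```

```text
327 248 [155 151 144] [ 0.563 -0.053  0.075] [-106. -216.]
327 252 [157 153 147] [ 0.567 -0.052  0.066] [-103. -214.]
327 254 [153 149 145] [ 0.563 -0.054  0.057] [-106. -216.]
327 256 [136 133 136] [ 0.502 -0.076  0.002] [-164. -244.]
327 258 [137 134 137] [ 0.509 -0.073  0.001] [-158. -241.]
327 260 [208 203 193] [ 0.577 -0.049  0.05 ] [ -92. -210.]
329 248 [73 70 68] [ 0.562 -0.048  0.076] [-107. -211.]
329 252 [74 71 69] [ 0.561 -0.049  0.063] [-109. -212.]
329 254 [79 77 75] [ 0.563 -0.049  0.058] [-107. -211.]
329 256 [129 127 129] [ 0.497 -0.072 -0.001] [-170. -241.]
329 258 [150 147 146] [ 0.508 -0.068  0.001] [-159. -236.]
329 260 [212 207 195] [ 0.588 -0.04   0.059] [ -83. -200.]
331 248 [64 62 61] [ 0.551 -0.047  0.068] [-119. -211.]
331 252 [65 63 62] [ 0.55  -0.048  0.055] [-120. -211.]
331 254 [117 115 116] [ 0.489 -0.069  0.   ] [-178. -239.]
331 256 [130 127 127] [ 0.494 -0.067 -0.002] [-173. -237.]
331 258 [225 223 211] [ 0.582 -0.037  0.062] [ -89. -197.]
331 260 [231 228 218] [ 0.59  -0.034  0.062] [ -82. -193.]
350 248 [62 61 61] [0.572 0.008 0.096] [-104. -153.]

[... 230 characters left out ...]
0 [170 166 159] [0.566 0.007 0.055] [-110. -155.]
352 248 [59 58 58] [0.571 0.013 0.096] [-106. -149.]
352 252 [64 63 63] [0.563 0.011 0.078] [-113. -152.]
352 254 [68 68 67] [0.567 0.012 0.075] [-109. -150.]
352 256 [66 64 64] [0.567 0.012 0.069] [-109. -150.]
352 258 [63 62 61] [0.573 0.014 0.067] [-104. -148.]
352 260 [136 133 133] [ 0.497 -0.009  0.001] [-177. -178.]
354 248 [54 54 55] [0.568 0.017 0.094] [-109. -145.]
354 252 [66 64 66] [0.564 0.016 0.08 ] [-112. -146.]
354 254 [67 66 68] [0.569 0.018 0.078] [-108. -144.]
354 256 [69 68 70] [0.567 0.017 0.07 ] [-109. -145.]
354 258 [81 78 80] [ 0.49  -0.005  0.003] [-184. -176.]
354 260 [132 129 131] [ 0.492 -0.005 -0.002] [-182. -175.]
```

```bash
python3 - <<'E'
from fit import *
j=np.array([.692,.1495,-.109])
g=grab('side','s2'); grab('wrist','w2')
for n in('c2','s2'):
    P,C=cloud([n]);p=loc(P,j)
    k=(p[:,0]>-.15)&(p[:,0]<-.08)&(p[:,1]>-.25)&(p[:,1]<-.13)&(C.max(1)<100)&(P[:,2]>.006)&(P[:,2]<.1)
    print(n,k.sum());q=np.c_[p[k]*1000,P[k,2]*1000].round(0);q=q[np.argsort(q[:,2])];print(q[:12].tolist())
i=cv2.imread('pics/s2.png')[190:320,250:400];w=cv2.imread('pics/w2.png')
cv2.imwrite('pics/cmp2.png',np.hstack([cv2.resize(i,(450,390),interpolation=cv2.INTER_CUBIC),cv2.resize(w,(350,390))]))
E
```

```text
c2 158
[[-131.0, -214.0, 50.0], [-81.0, -143.0, 52.0], [-86.0, -140.0, 52.0], [-114.0, -212.0, 52.0], [-120.0, -211.0, 55.0], [-84.0, -141.0, 56.0], [-81.0, -140.0, 56.0], [-83.0, -144.0, 56.0], [-126.0, -212.0, 57.0], [-86.0, -145.0, 57.0], [-107.0, -211.0, 58.0], [-83.0, -146.0, 58.0]]
s2 59
[[-106.0, -135.0, 25.0], [-130.0, -213.0, 27.0], [-103.0, -133.0, 27.0], [-101.0, -131.0, 28.0], [-131.0, -209.0, 29.0], [-128.0, -207.0, 30.0], [-86.0, -145.0, 52.0], [-122.0, -211.0, 52.0], [-82.0, -143.0, 53.0], [-84.0, -140.0, 53.0], [-83.0, -147.0, 53.0], [-125.0, -209.0, 54.0]]
```

View pics/cmp2.png

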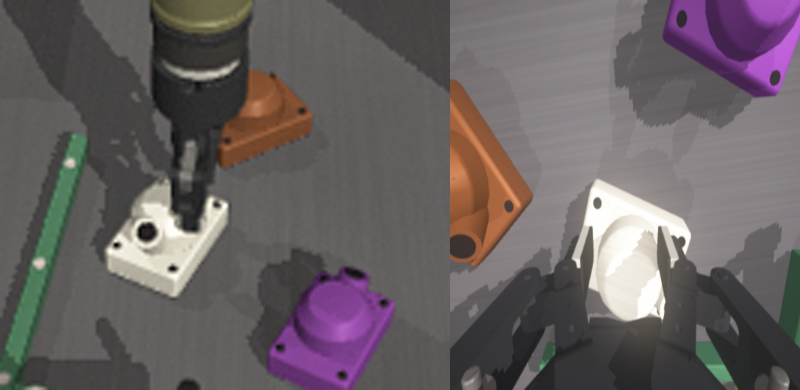

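The views show the tips straddling the dome at about z = 50 mm, although the state says the TCP is at z = 13 mm. The true tips are therefore roughly 38 mm higher than reported. I'll back off the way I came, then measure the offset at two heights before trusting it.

Call:
carry_out(series=[[-15,1.6,0,0,0,0,0.4],[-20,2.2,0,0,0,0,0.4],[-25,2.7,0,0,0,0,0.4],[0,0,0,0,0,0,0.4],[0,0,0,0,0,0,0.4]])

```text
time_s: 4.6
tool_pos: [0.4964, -0.0145, 0.0136]
orientation: [0.054, 0.999, -0.0, 0.0]
wrist_force: [0.5, 0.3, 0.0]
grip_width: 0.0512
gripper_force: 0.0
```

```bash
cat > tip.py <<'E'
from fit import *
def tip(f):
    o=r.observe();t=o['tool_pos'];print('tcp',t.round(4),'F',o['wrist_force'].round(1),'w',round(float(o['grip_width']),4))
    for n in('scene','side'):
        grab(n,f+n);P,C=cloud([f+n])
        k=(np.hypot(P[:,0]-t[0],P[:,1]-t[1])<.06)&(C.max(1)<90)&(P[:,2]>.006)&(P[:,2]<.2)
        z=np.sort(P[k,2]);q=P[k][np.argsort(P[k,2])[:40]]
        print(n,k.sum(),'z low',z[:8].round(3),'xy of low',q.min(0).round(3),q.max(0).round(3))
E
python3 -c "
from tip import *
tip('t3')"
```

```text
tcp [ 0.4964 -0.0145  0.0136] F [0.5 0.3 0. ] w 0.0512
scene 1127 z low [0.054 0.054 0.055 0.055 0.056 0.059 0.059 0.059] xy of low [ 0.478 -0.054  0.054] [0.509 0.025 0.073]
side 498 z low [0.026 0.028 0.028 0.028 0.029 0.06  0.061 0.062] xy of low [ 0.485 -0.048  0.026] [0.542 0.027 0.081]
```

Both cameras agree: the tips are at about 54 mm while the state reports 13.6 mm. I'll lower by 36 mm in small steps, watching the force.

Call:
carry_out(series=[[0,0,-10,0,0,0,0.4],[0,0,-10,0,0,0,0.4],[0,0,-8,0,0,0,0.4],[0,0,-8,0,0,0,0.4],[0,0,0,0,0,0,0.4],[0,0,0,0,0,0,0.4]])

```text
time_s: 5.3
tool_pos: [0.4961, -0.0145, -0.0231]
orientation: [0.054, 0.999, -0.0, -0.0]
wrist_force: [-0.2, 0.3, 0.8]
grip_width: 0.0511
gripper_force: 0.0
```

```bash
python3 -c "
from tip import *
tip('t4')"
```

```text
tcp [ 0.4961 -0.0145 -0.0231] F [-0.2  0.3  0.8] w 0.0511
scene 1378 z low [0.016 0.018 0.019 0.02  0.022 0.022 0.023 0.024] xy of low [ 0.453 -0.054  0.016] [0.511 0.024 0.037]
side 776 z low [0.007 0.013 0.016 0.024 0.025 0.026 0.027 0.027] xy of low [ 0.452 -0.049  0.007] [0.542 0.027 0.043]
```

The reported TCP is now below the bench with no contact force, which confirms a height bias of about +39 mm. The tips are at about 17 mm. I'll go 5 mm lower and push.

Call:
carry_out(series=[[0,0,-5,0,0,0,0.4],[8,-0.9,0,0,0,0,0.4],[8,-0.9,0,0,0,0,0.4],[5,-0.5,0,0,0,0,0.4],[5,-0.5,0,0,0,0,0.4],[5,-0.5,0,0,0,0,0.4],[5,-0.5,0,0,0,0,0.4],[5,-0.5,0,0,0,0,0.4],[5,-0.5,0,0,0,0,0.4],[0,0,0,0,0,0,0.4]])

```text
time_s: 6.4
tool_pos: [0.5437, -0.0193, -0.0275]
orientation: [0.054, 0.999, 0.0, 0.001]
wrist_force: [0.2, -1.0, 0.2]
grip_width: 0.0514
gripper_force: 0.0
```

```bash
python3 - <<'E'
from fit import *
o=r.observe();print(o['tool_pos'],o['wrist_force'])
j=np.array([.692,.1495,-.109]);print(loc(o['tool_pos'][None],j))
for n in('scene','side'):
    grab(n,'c5'+n);casting(['c5'+n],(.54,.70,-.1,.06),j)
E
```

```text
[ 0.54374701 -0.01925006 -0.02750272] [ 0.22239052 -0.96192601  0.16101683]
[[-0.12901581 -0.18387619]]
cast 686 [ 0.5964 -0.0137 -0.25  ] 17.625030801838165 in jig mm [[ -77.2 -172.6]] yaw rel -0.141
cast 444 [ 0.5974 -0.0126 -0.2508] 12.238620872763422 in jig mm [[ -76.4 -171.5]] yaw rel -0.142
```

Call:
carry_out(series=[[5,-0.5,0,0,0,0,0.4],[5,-0.5,0,0,0,0,0.4],[5,-0.5,0,0,0,0,0.4],[5,-0.5,0,0,0,0,0.4],[5,-0.5,0,0,0,0,0.4],[5,-0.5,0,0,0,0,0.4],[5,-0.5,0,0,0,0,0.4],[3,-0.3,0,0,0,0,0.4],[0,0,0,0,0,0,0.4]])

```text
time_s: 7.4
tool_pos: [0.5814, -0.0232, -0.0276]
orientation: [0.054, 0.999, -0.0, 0.001]
wrist_force: [1.0, -0.1, 0.8]
grip_width: 0.0513
gripper_force: 0.0
```

```bash
python3 - <<'E'
from fit import *
o=r.observe();print(o['tool_pos'],o['wrist_force'])
j=np.array([.692,.1495,-.109]);print(loc(o['tool_pos'][None],j))
for n in('scene','side'):
    grab(n,'c6'+n);casting(['c6'+n],(.54,.75,-.1,.06),j)
E
```

```text
[ 0.58144555 -0.02315577 -0.02757026] [ 0.99252304 -0.05441295  0.84107949]
[[-0.09111612 -0.18365771]]
cast 650 [ 0.6275 -0.0114 -0.1135] 18.91273013066726 in jig mm [[ -46.7 -167. ]] yaw rel -0.005
cast 436 [ 0.6284 -0.0102 -0.1076] 18.219770812150667 in jig mm [[ -45.9 -165.7]] yaw rel 0.001
```

Call:
carry_out(series=[[4,-0.4,0,0,0,0,0.4],[3,-0.3,0,0,0,0,0.4],[2,-0.2,0,0,0,0,0.4],[1,-0.1,0,0,0,0,0.4],[0,0,0,0,0,0,0.4]])

```text
time_s: 8.0
tool_pos: [0.5906, -0.0241, -0.0277]
orientation: [0.054, 0.999, 0.0, 0.0]
wrist_force: [-1.1, 0.9, -0.1]
grip_width: 0.0513
gripper_force: 0.6
```

Call:
carry_out(series=[[1,-0.1,0,0,0,0,0.4],[1,-0.1,0,0,0,0,0.4],[0,0,0,0,0,0,0.4]])

```text
time_s: 8.3
tool_pos: [0.5909, -0.0242, -0.0279]
orientation: [0.054, 0.999, 0.0, -0.001]
wrist_force: [-5.4, 0.9, 3.8]
grip_width: 0.051
gripper_force: 2.8
```

The casting met the fence: motion stopped and the force rose. Now I'll back off, lift, turn 90° and go round to its right end.

Call:
carry_out(series=[[-15,1.6,0,0,0,0,0.4],[-25,2.7,0,0,0,0,0.4],[0,0,45,0,0,0,0.4],[0,0,45,0,0,0,0.5],[0,-20,10,0,0,-0.145,0.6],[0,-20,0,0,0,-0.145,0.7],[10,-20,0,0,0,-0.145,0.75],[20,-12,0,0,0,-0.145,0.75],[20,0,0,0,0,-0.145,0.75],[20,0,0,0,0,-0.145,0.75]])

```text
time_s: 9.3
tool_pos: [0.6241, -0.0929, 0.0728]
orientation: [0.473, 0.881, 0.0, 0.001]
wrist_force: [-0.1, 0.3, -0.3]
grip_width: 0.0215
gripper_force: 0.0
```

Call:
carry_out(series=[[9,0,0,0,0,-0.145,0.75],[0,0,0,0,0,-0.145,0.75],[0,0,0,0,0,-0.145,0.75],[0,0,0,0,0,-0.145,0.75],[0,0,0,0,0,-0.12,0.75],[0,0,0,0,0,0,0.75],[0,0,0,0,0,0,0.75]])

```text
time_s: 10.0
tool_pos: [0.6319, -0.0921, 0.0725]
orientation: [0.743, 0.669, 0.0, 0.0]
wrist_force: [0.5, -0.3, 0.6]
grip_width: 0.0214
gripper_force: 0.0
```

```bash
python3 - <<'E'
from tip import *
from scipy.spatial.transform import Rotation as R
tip('t7');o=r.observe()
j=np.array([.692,.1495,-.109]);print(loc(o['tool_pos'][None],j))
M=R.from_quat(o['orientation']).as_matrix();print(M.round(3),np.arctan2(M[1,1],M[0,1]),o['joints'].round(2))
for n in('scene','side'): casting(['t7'+n],(.54,.75,-.1,.06),j)
E
```

```text
tcp [ 0.6319 -0.0921  0.0725] F [ 0.5 -0.3  0.6] w 0.0214
scene 539 z low [0.029 0.107 0.108 0.11  0.111 0.112 0.112 0.112] xy of low [ 0.617 -0.103  0.029] [ 0.66  -0.056  0.124]
side 627 z low [0.009 0.01  0.01  0.012 0.013 0.015 0.015 0.015] xy of low [ 0.608 -0.126  0.009] [ 0.684 -0.052  0.116]
[[-0.03364327 -0.24666813]]
[[ 0.106  0.994  0.   ]
 [ 0.994 -0.106 -0.   ]
 [-0.     0.    -1.   ]] -0.10606898247259061 [-0.14  0.45 -0.13  0.98 -0.    1.53]
cast 547 [ 0.6424 -0.013  -0.1256] 11.13801966869438 in jig mm [[ -31.6 -167. ]] yaw rel -0.017
cast 505 [ 0.6393 -0.0114 -0.1341] 9.66207366227462 in jig mm [[ -34.9 -165.7]] yaw rel -0.025
```

Call:
carry_out(series=[[0,0,-45,0,0,0,0.75],[0,0,-35,0,0,0,0.75],[0,0,-15,0,0,0,0.75],[0,0,0,0,0,0,0.75],[0.9,8,0,0,0,0,0.75],[0.9,8,0,0,0,0,0.75],[0.5,5,0,0,0,0,0.75],[0.5,5,0,0,0,0,0.75],[0.5,5,0,0,0,0,0.75],[0,0,0,0,0,0,0.75]])

```text
time_s: 11.1
tool_pos: [0.6351, -0.06, -0.0222]
orientation: [0.744, 0.668, 0.0, -0.0]
wrist_force: [0.0, -0.4, 0.2]
grip_width: 0.0214
gripper_force: 0.0
```

Call:
carry_out(series=[[0.7,6,0,0,0,0,0.75],[0.7,6,0,0,0,0,0.75],[0.7,6,0,0,0,0,0.75],[0.7,6,0,0,0,0,0.75],[0.7,6,0,0,0,0,0.75],[0.7,6,0,0,0,0,0.75],[0.7,6,0,0,0,0,0.75],[0.7,6,0,0,0,0,0.75],[0.7,6,0,0,0,0,0.75],[0,0,0,0,0,0,0.75]])

```text
time_s: 12.1
tool_pos: [0.6411, -0.0056, -0.0228]
orientation: [0.744, 0.668, 0.0, -0.001]
wrist_force: [0.3, -0.5, -0.6]
grip_width: 0.0212
gripper_force: 0.0
```

```bash
python3 - <<'E'
from fit import *
o=r.observe();print(o['tool_pos'],o['wrist_force'])
j=np.array([.692,.1495,-.109]);print(loc(o['tool_pos'][None],j))
for n in('scene','side'):
    grab(n,'c8'+n);casting(['c8'+n],(.54,.75,-.05,.14),j)
E
```

```text
[ 0.64108073 -0.00555893 -0.02276049] [ 0.33535278 -0.52794468 -0.63391415]
[[-0.0337491  -0.15967793]]
cast 570 [ 0.6441  0.0541 -0.1084] 15.521724327878088 in jig mm [[ -37.2 -100.1]] yaw rel 0.001
cast 542 [ 0.6454  0.0554 -0.1086] 6.130858598461323 in jig mm [[-36.1 -98.6]] yaw rel 0.0
```

Call:
carry_out(series=[[0.7,6,0,0,0,0,0.75],[0.7,6,0,0,0,0,0.75],[0.7,6,0,0,0,0,0.75],[0.7,6,0,0,0,0,0.75],[0.7,6,0,0,0,0,0.75],[0.7,6,0,0,0,0,0.75],[0.4,4,0,0,0,0,0.75],[0.3,3,0,0,0,0,0.75],[0.2,2,0,0,0,0,0.75],[0,0,0,0,0,0,0.75]])

```text
time_s: 13.2
tool_pos: [0.6463, 0.0385, -0.0226]
orientation: [0.744, 0.668, 0.0, -0.0]
wrist_force: [-1.1, 0.1, 0.4]
grip_width: 0.0213
gripper_force: 0.0
```

Call:
carry_out(series=[[0.2,2,0,0,0,0,0.75],[0.1,1,0,0,0,0,0.75],[0.1,1,0,0,0,0,0.75],[0,0,0,0,0,0,0.75]])

```text
time_s: 13.6
tool_pos: [0.6467, 0.042, -0.0225]
orientation: [0.744, 0.668, 0.0, 0.0]
wrist_force: [0.5, -1.3, 0.4]
grip_width: 0.0216
gripper_force: 0.7
```

Call:
carry_out(series=[[0.1,1,0,0,0,0,0.75],[0.1,1,0,0,0,0,0.75],[0,0,0,0,0,0,0.75]])

```text
time_s: 13.9
tool_pos: [0.6466, 0.0419, -0.0225]
orientation: [0.745, 0.668, -0.001, 0.001]
wrist_force: [-1.7, -6.6, 2.5]
grip_width: 0.0213
gripper_force: 3.8
```

```bash
python3 - <<'E'
from fit import *
o=r.observe();print(o['tool_pos'],o['wrist_force'])
j=np.array([.692,.1495,-.109]);print(loc(o['tool_pos'][None],j))
for n in('scene','side'):
    grab(n,'c9'+n);casting(['c9'+n],(.54,.75,.02,.155),j)
E
```

```text
[ 0.64659174  0.04193878 -0.02246875] [-1.72227927 -6.6379238   2.47554313]
[[-0.03343781 -0.11186259]]
cast 567 [ 0.6496  0.0977 -0.0731] 36.133630369189596 in jig mm [[-36.5 -56.1]] yaw rel 0.036
cast 510 [ 0.6508  0.1019 -0.1145] 11.630838735068489 in jig mm [[-35.7 -51.8]] yaw rel -0.006
```

The end stop is contacted, with a 6.6 N reaction. I'll re-seat against the fence with one more two-finger push from the robot side.

Call:
carry_out(series=[[-1,-10,0,0,0,0,0.75],[-1,-12,0,0,0,0,0.75],[0,0,45,0,0,0,0.75],[0,0,45,0,0,0.05,0.7],[-20,0,10,0,0,0.145,0.6],[-20,0,0,0,0,0.145,0.5],[-20,20,0,0,0,0.145,0.4],[-9,20,0,0,0,0.145,0.4],[0,25,0,0,0,0.145,0.4],[0,25,0,0,0,0.145,0.4]])

```text
time_s: 15.0
tool_pos: [0.5754, 0.1124, 0.0776]
orientation: [0.368, 0.93, 0.0, -0.0]
wrist_force: [0.6, -0.3, 0.2]
grip_width: 0.0514
gripper_force: 0.0
```

Call:
carry_out(series=[[0,0,0,0,0,0.145,0.4],[0,0,0,0,0,0.145,0.4],[0,0,0,0,0,0.145,0.4],[0,0,0,0,0,0.145,0.4],[0,0,0,0,0,0.07,0.4],[0,0,0,0,0,0,0.4],[0,0,0,0,0,0,0.4]])

```text
time_s: 15.7
tool_pos: [0.5757, 0.1117, 0.0774]
orientation: [0.055, 0.998, 0.0, -0.0]
wrist_force: [0.4, 0.2, 0.1]
grip_width: 0.0513
gripper_force: 0.0
```

```bash
python3 - <<'E'
from fit import *
from scipy.spatial.transform import Rotation as R
o=r.observe()
j=np.array([.692,.1495,-.109]);print(loc(o['tool_pos'][None],j),o['tool_pos'])
M=R.from_quat(o['orientation']).as_matrix();print(np.arctan2(M[1,1],M[0,1])-np.pi/2)
for n in('scene','side'): grab(n,'c10'+n);casting(['c10'+n],(.54,.75,.02,.155),j)
P,C=cloud(['c10scene','c10side']);p=loc(P,j);C=C.astype(int)
m=(p[:,0]>-.2)&(p[:,0]<-.1)&(p[:,1]>.0)&(p[:,1]<.12)&(P[:,2]>.085)&(P[:,2]<.125)&(C.max(1)<80)
print('peg',m.sum(),np.median(p[m],0),p[m].min(0),p[m].max(0))
E
```

```text
[[-0.11146117 -0.05018594]] [0.57574087 0.11173712 0.07735056]
-0.11090445770628476
cast 559 [ 0.649   0.1028 -0.1812] 15.414308666099487 in jig mm [[-37.7 -51.1]] yaw rel -0.072
cast 507 [ 0.6506  0.1017 -0.1168] 9.73331402732934 in jig mm [[-36. -52.]] yaw rel -0.008
peg 198 [-0.14196365  0.0530371 ] [-0.15256581  0.04227167] [-0.13518409  0.05864609]
```

Call:
carry_out(series=[[0,0,-45,0,0,0,0.4],[0,0,-40,0,0,0,0.4],[0,0,-20,0,0,0,0.4],[0,0,0,0,0,0,0.4],[6,-0.7,0,0,0,0,0.4],[6,-0.7,0,0,0,0,0.4],[6,-0.7,0,0,0,0,0.4],[4,-0.4,0,0,0,0,0.4],[4,-0.4,0,0,0,0,0.4],[0,0,0,0,0,0,0.4]])

```text
time_s: 16.8
tool_pos: [0.6027, 0.1091, -0.0272]
orientation: [0.054, 0.999, 0.0, 0.001]
wrist_force: [0.7, -0.3, 0.3]
grip_width: 0.0511
gripper_force: 0.0
```

Call:
carry_out(series=[[2,-0.2,0,0,0,0,0.4],[2,-0.2,0,0,0,0,0.4],[1,-0.1,0,0,0,0,0.4],[1,-0.1,0,0,0,0,0.4],[0,0,0,0,0,0,0.4]])

```text
time_s: 17.3
tool_pos: [0.6056, 0.1086, -0.028]
orientation: [0.054, 0.999, 0.0, -0.002]
wrist_force: [-6.3, 1.0, 4.5]
grip_width: 0.0516
gripper_force: 3.0
```

It is pressed against the fence again, with TCP jig x at -81 mm as before, so the casting is flush. Now to the clamp: back off, rise and go over the peg.

Call:
carry_out(series=[[-15,1.6,0,0,0,0,0.4],[-20,2.2,0,0,0,0,0.4],[0,0,45,0,0,0,0.5],[0,0,45,0,0,0,0.5],[0,0,45,0,0,0,0.5],[0,0,10,0,0,0,0.5],[-7,35,0,0,0,0,0.5],[-7,40,0,0,0,0,0.5],[-3,30,0,0,0,0,0.5],[0,0,0,0,0,0,0.5]])

```text
time_s: 18.3
tool_pos: [0.5553, 0.2207, 0.1168]
orientation: [0.052, 0.999, 0.001, 0.0]
wrist_force: [0.4, -1.1, -0.4]
grip_width: 0.0431
gripper_force: 0.0
```

```bash
python3 - <<'E'
from fit import *
o=r.observe()
j=np.array([.692,.1495,-.109]);print(loc(o['tool_pos'][None],j),o['tool_pos'])
for n in('scene','side'): grab(n,'c11'+n);casting(['c11'+n],(.54,.75,.02,.155),j)
P,C=cloud(['c11scene','c11side']);p=loc(P,j);C=C.astype(int)
m=(p[:,0]>-.2)&(p[:,0]<-.1)&(p[:,1]>.0)&(p[:,1]<.12)&(P[:,2]>.085)&(C.max(1)<100)
print('peg/finger z hist',np.histogram(P[m,2],np.arange(.08,.22,.01)))
# arc plan: peg deltas in world for TCP leading by 13.4mm
c,s=np.cos(j[2]),np.sin(j[2]);R2=np.array([[c,-s],[s,c]])
prev=None
for th in [.065]+list(np.arange(.1,1.601,.1)):
    pos=np.array([-.035,.06])+.110*np.array([-np.cos(th),-np.sin(th)])+.0134*np.array([np.sin(th),-np.cos(th)])
    w=(R2@pos+j[:2])*1000
    print(round(th,3),w.round(1),None if prev is None else (w-prev).round(1));prev=w
E
```

```text
[[-0.1436131   0.05590362]] [0.55532063 0.2206947  0.11684791]
cast 540 [ 0.662   0.1044 -0.1828] 6.10921333055175 in jig mm [[-24.9 -48.1]] yaw rel -0.074
cast 500 [ 0.6514  0.1017 -0.1182] 7.8835781382512575 in jig mm [[-35.2 -51.9]] yaw rel -0.009
peg/finger z hist (array([ 22,  42,  44,  50,  13,   0,   0,   5,  40,  48,  37,  45, 180,
       144]), array([0.08, 0.09, 0.1 , 0.11, 0.12, 0.13, 0.14, 0.15, 0.16, 0.17, 0.18,
       0.19, 0.2 , 0.21, 0.22]))
0.065 [553.3 204.4] None
0.1 [553.6 200.5] [ 0.4 -3.9]
0.2 [555.4 189.6] [  1.8 -10.9]
0.3 [558.3 178.9] [  2.9 -10.7]
0.4 [562.2 168.6] [  3.9 -10.4]
0.5 [567.1 158.6] [ 4.9 -9.9]
0.6 [573.  149.3] [ 5.9 -9.4]
0.7 [579.9 140.5] [ 6.8 -8.7]
0.8 [587.5 132.5] [ 7.6 -8. ]
0.9 [595.9 125.3] [ 8.4 -7.2]
1.0 [605. 119.] [ 9.1 -6.3]
1.1 [614.7 113.6] [ 9.7 -5.4]
1.2 [624.8 109.2] [10.2 -4.4]
1.3 [635.4 105.8] [10.6 -3.4]
1.4 [646.2 103.5] [10.8 -2.3]
1.5 [657.2 102.3] [11.  -1.2]
1.6 [668.3 102.2] [11.1 -0.1]
```

View pics/c11side.png

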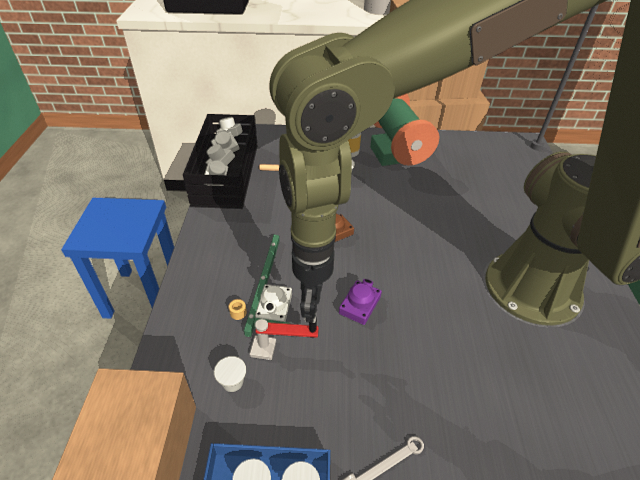

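The casting sits in the corner at (272,300), flush against the fence and end stop. The fingers hover over the peg at (313,325). I'll descend astride the peg.

Call:
carry_out(series=[[0,-3,-20,0,0,0,0.5],[0,0,-20,0,0,0,0.5],[0,0,-17,0,0,0,0.5],[0,0,0,0,0,0,0.5],[0,0,0,0,0,0,0.5]])

```text
time_s: 18.9
tool_pos: [0.5557, 0.2133, 0.0603]
orientation: [0.055, 0.998, -0.0, -0.0]
wrist_force: [0.7, 0.4, -0.1]
grip_width: 0.0431
gripper_force: 0.0
```

Call:
carry_out(series=[[-1,-7,0,0,0,0.05,0.5],[-1,-6,0,0,0,0.05,0.5],[1,-5.5,0,0,0,0.05,0.5],[1,-5.5,0,0,0,0.05,0.5],[1.4,-5.3,0,0,0,0.05,0.5],[1.5,-5.3,0,0,0,0.05,0.5],[1.9,-5.2,0,0,0,0.05,0.5],[2,-5.2,0,0,0,0.05,0.5],[4.9,-9.9,0,0,0,0.1,0.5],[0,0,0,0,0,0,0.5]])

```text
time_s: 19.9
tool_pos: [0.5688, 0.1586, 0.0617]
orientation: [-0.194, 0.981, -0.0, 0.001]
wrist_force: [0.3, 0.3, 0.2]
grip_width: 0.043
gripper_force: 0.0
```

```bash
cat > peg.py <<'E'
from fit import *
def peg(f):
    o=r.observe();j=np.array([.692,.1495,-.109]);print(loc(o['tool_pos'][None],j),o['tool_pos'],o['wrist_force'])
    for n in('scene','side'):
        grab(n,f+n);P,C=cloud([f+n]);p=loc(P,j)-[-.035,.06];C=C.astype(int)
        m=(np.hypot(*p.T)<.13)&(np.hypot(*p.T)>.02)&(C[:,0]>110)&(C[:,1]<70)&(C[:,2]<70)&(P[:,2]>.06)&(P[:,2]<.09)
        if m.sum(): print(n,m.sum(),'arm angle',np.arctan2(-np.median(p[m,1]),-np.median(p[m,0])))
E
python3 -c "
from peg import *
peg('p1')"
```

```text
[[-0.12350751 -0.00436214]] [0.56875093 0.15859943 0.06170751] [0.32277282 0.33152142 0.18551581]
scene 63 arm angle 0.614905177474032
side 404 arm angle 0.4901630909545965
```

The arm is following, now at about 0.5 rad. Continuing the arc.

Call:
carry_out(series=[[5.5,-9.4,0,0,0,0.1,0.5],[6.5,-8.7,0,0,0,0.1,0.5],[7.5,-8,0,0,0,0.1,0.5],[8.4,-7.2,0,0,0,0.1,0.5],[9.1,-6.3,0,0,0,0.1,0.5],[9.7,-5.4,0,0,0,0.1,0.5],[10.2,-4.4,0,0,0,0.1,0.5],[10.6,-3.4,0,0,0,0.1,0.5],[10.8,-2.3,0,0,0,0.1,0.5],[0,0,0,0,0,0,0.5]])

```text
time_s: 21.0
tool_pos: [0.6469, 0.1043, 0.0607]
orientation: [-0.601, 0.799, -0.0, 0.0]
wrist_force: [0.4, -1.0, 0.7]
grip_width: 0.0425
gripper_force: 0.0
```

Call:
carry_out(series=[[5.5,-0.7,0,0,0,0.05,0.5],[5.5,-0.6,0,0,0,0.05,0.5],[3,0,0,0,0,0.03,0.5],[2,0,0,0,0,0.02,0.5],[0,0,0,0,0,0,0.5]])

```text
time_s: 21.5
tool_pos: [0.6615, 0.1033, 0.0605]
orientation: [-0.659, 0.752, 0.0, 0.0]
wrist_force: [-0.4, 0.3, 0.8]
grip_width: 0.0431
gripper_force: 0.4
```

```bash
python3 -c "
from peg import *
peg('p2')"
```

```text
[[-0.0252684  -0.04922836]] [0.66152628 0.1033126  0.06049531] [-0.40857544  0.25077811  0.81659179]
scene 185 arm angle 1.68094367931458
side 343 arm angle 1.5308529312399486
```

Call:
carry_out(series=[[2,-0.2,0,0,0,0.02,0.5],[2,-0.2,0,0,0,0,0.5],[1,-0.1,0,0,0,0,0.5],[1,-0.1,0,0,0,0,0.5],[0,0,0,0,0,0,0.5]])

```text
time_s: 22.1
tool_pos: [0.6649, 0.1028, 0.0601]
orientation: [-0.667, 0.745, 0.002, -0.002]
wrist_force: [-8.9, 2.4, 6.8]
grip_width: 0.043
gripper_force: 4.7
```

The clamp is at its stop, with a 9 N reaction. I'll relieve the pressure, centre on the peg and rise clear.

Call:
carry_out(series=[[-8,0.9,0,0,0,0,0.5],[-5,0.5,0,0,0,0,0.5],[0,0,0,0,0,0,0.5],[0,0,20,0,0,0,0.5],[0,0,40,0,0,0,0.5],[0,0,45,0,0,0,0.5],[-30,0,30,0,0,0,0.5],[-45,0,20,0,0,0,0.5],[-45,0,0,0,0,0,0.5],[-40,0,0,0,0,0,0.5]])

```text
time_s: 23.1
tool_pos: [0.494, 0.1038, 0.2164]
orientation: [-0.667, 0.745, -0.001, 0.001]
wrist_force: [-0.4, 0.5, 0.1]
grip_width: 0.0426
gripper_force: 0.0
```

```bash
python3 - <<'E'
from peg import *
peg('p3')
j=np.array([.692,.1495,-.109])
for n in('scene','side'): casting(['p3'+n],(.54,.75,.02,.155),j)
a=cv2.imread('pics/p3scene.png')[200:350,270:470];b=cv2.imread('pics/p3side.png')[220:370,190:390]
cv2.imwrite('pics/fin.png',cv2.resize(np.hstack([a,b]),(800,300),interpolation=cv2.INTER_CUBIC))
E
```

```text
[[-0.19186661 -0.0669982 ]] [0.49398369 0.10377148 0.21642453] [-0.35325412  0.4525778   0.05105219]
scene 180 arm angle 1.7149936250179105
side 346 arm angle 1.562889661907675
cast 537 [ 0.6511  0.1008 -0.0378] 9.76174532034245 in jig mm [[-35.4 -52.9]] yaw rel 0.071
cast 370 [ 0.6511  0.101  -0.129 ] 9.053342711113983 in jig mm [[-35.4 -52.7]] yaw rel -0.02
```

View pics/fin.png

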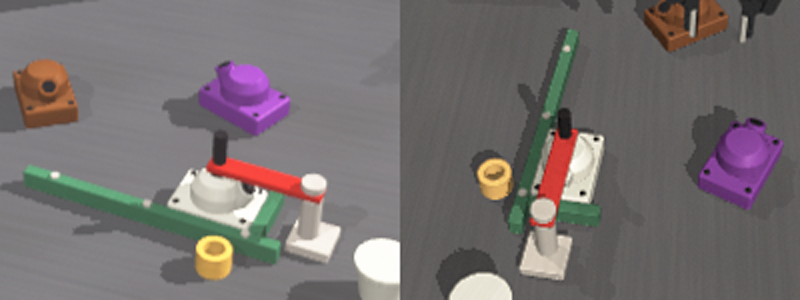

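The final view shows the red arm over the casting with its peg at (220,150) left and (565,122) right. The casting is tight in the green corner, the bystanders are undisturbed and the gripper is clear.

```bash
python3 -c "
from cell import finish_job
print(finish_job())"
```

```text
the job is handed in; nothing more can be done
None
```

The job is handed in: the casting is pressed against both stops (about 6 N reaction at each), the clamp was pushed to its stop (about 9 N), and the arm is clear; the hand-in gave no verdict, and I worked around reported TCP heights about 35–40 mm too low by using the cameras.

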